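# Close the battery cover of a hand-held meter until its tab clicks

## Robot

A 6-joint arm with a two-finger parallel gripper is mounted at the origin on the work surface. World frame = base frame: x ahead of the robot, y to its left, z up, the work surface at z = 0. Lengths are in m, angles in rad, forces in N, time in s.
With the tool pointing down it reaches from about 0.25 to 0.775 m from the base axis. Payload 4 kg.
Tool frame: the origin (TCP) lies between the finger pads; the fingertips stand 22 mm ahead of it and the grasp point (between the pads) lies 3 mm ahead of it (r.tip_reach is the distance from the TCP to the fingertips, in m); z points along the fingers, x is the direction in which the jaws open and shut, and the axes are right-handed (so a half turn about z gives the same grasp; the last joint's range is limited). The gripper opens to 85 mm and grips with 20 to 120 N. Pads are 22 mm wide; open, the fingers measure 114 mm over their backs; the gripper's body (76 mm by 85 mm) begins 54 mm behind the grasp point. The pads swing forward as they close: fully open they stand 13 mm farther back than shut.
Start: joints at [-1.304, 0.087, 1.371, -0, 1.684, -0.103], TCP at [0.199, -0.513, 0.253] pointing down, gripper open.
Joint ranges: [-3.1, 3.1], [-0.76, 2.03], [0.27, 2.55], [-1.08, 4.22], [0.17, 2.65], [-2.57, 2.57]. Speed limits (rad/s): [2.79, 2.79, 3.14, 3.14, 3.14, 3.14].

## Interface

Orientations are given as a unit quaternion [w, x, y, z].
In Python, from plant import r gives the robot as it stands.
- The arm moves only by the shell command python3 -m crank 'ROWS' [FORCE]. ROWS is JSON, a list of rows, each a list of 7 numbers: the opening, from 0 (shut) to 1 (fully open), then the shift along the tool's x, y, z in cm, then the turn, a rotation vector about the tool's x, y, z in rad. A call has 1 to 10 rows; each row shifts and turns the commanded pose from where the row before left it, along the tool's axes as they then stand; what a row does not reach is not made up. A row lasts 1/12 s, in which the tool goes at most 41.7 mm and 7.16 degrees, less where a joint would pass 70% of its speed; a pose out of reach is approached as far as the arm can. A call with a gripper value outside its range is refused whole. The fingers move at their own pace and stop on an object; FORCE is the grip in N (left out, the last holds). Time passes only in rows, so rows that do not move let the fingers close. It gives the time, the measured TCP pose, the force and the opening at its end, in the units of the state.
- r.state(): the state, without advancing time (a new reading comes with each control period).
- r.get_image(name): name is "scene" or "top"; returns the picture (420x560x3 uint8, red, green, blue); there is no depth.
- r.camera_model(name): a dict with "K" (3x3 intrinsics, pixels), "rvec" (rotation vector, rad) and "tvec" (3), from world to camera coordinates, as OpenCV has them. Camera axes: x right, y down, z forward; pixel columns grow to the right and rows downward; lengths in m; the calibration is good to about 2 mm. A picture is of the moment at which its call begins. camera_model takes no time and is no camera call.
- r.finish_job(): hands the job in, once; it reports no verdict.
The state is a dict: "clock": time; "joint_positions": joint angles; "qd": joint speeds; "joint_efforts": joint torques, N m; "ee_pos": TCP position; "tcp_rot": TCP orientation; "force": force on the tool from outside, world axes, zero at the start; "torque": the same for the moment, N m; "width": finger opening in m.
Only numpy, scipy, OpenCV 4.12 (cv2) and the standard library are available. Lean on these libraries where they do the work, as an engineer would, in place of code of your own. Each camera call takes 0.05 s, during which the arm holds its last target.

## Task

Put the loose battery cover back on the meter that is clamped in the cradle: start it in the grooves at the open end of the battery bay, orange tab first, and slide it fully home until the tab clicks past its ledge and lies flat again. The meter is not always clamped at quite the same spot along the cradle, so go by feel: push steadily with light thumb pressure (the click takes 5 to 10 N) and never force it with more than 20 N. Let go of it at the end, and leave the screwdriver, solder spool and circuit board where they are.

Things in the scene. Friction and masses are not known exactly. Their poses are not given: they have to be found in the camera images.
- cover: The loose grey battery cover, 84 mm long (its x), 60 mm wide (y), about 60 g; starts flat on the cardboard, right way up. Origin: centre of its underside; x points to its leading end (orange tab), z up. Hat section: side flanges 3 mm thick (z 0 to 3, 20 to 30 mm either side of the middle) and a raised plate, y -25 to 25 mm, top at z = 8 mm.
- ridge (a point): Middle of the black finger ridge on the cover's plate, 14 mm above the cover's underside and 14 mm behind its origin; axes as the cover's. The ridge is 10 mm thick along x, 34 mm wide along y, and stands from z = 8 to 20 mm over the underside. Grip it by its front and rear faces (across x), or push its rear face.
- home (a point): Point of the cradle: where the cover's origin lies when home IF the meter is at its nominal place; true home is up to 11 mm nearer or farther along x (sliding direction; z up). At true home the cover rests on the seats (38 mm over the table), its front on a solid stop 42 mm ahead, the barb behind the ledge with 1.3 mm of play. Some 27 mm earlier the barb meets the ledge's ramp.
- mouth (a point): Point of the cradle: middle of the bay's open end (meter at its nominal place), at seat height, 43 mm before home; axes as home's. For 32 mm on, the seats (20 to 31 mm either side) are open above, between 8 mm high walls flared from 36 to 31 mm off the middle; then lips with bevelled edges run 3.8 mm above the seats. Flanges clear the walls by 1 mm a side. The back is 8 mm above the seats.
- cradle: The fixed aluminium cradle, 238 by 120 mm, walls 22 to 30 mm high. Its jaws clamp the dark meter (188 by 97 by 40 mm, yellow holster) face down, immovably, its back 46 mm above the table. The meter lies anywhere within 11 mm either way of its nominal place along the cradle's x, well centred across. Origin: underside, near the middle; x is the sliding direction.
- cardboard: The fixed sheet of cardboard, 220 by 200 by 4 mm, on which the cover and the screwdriver lie. Origin: centre of its underside.
- screwdriver: Bystander: a red and yellow screwdriver, 182 mm long, 27 mm thick, lying on the cardboard along its own x; origin under its middle.
- solder_spool: Bystander: an upright spool of solder, 62 mm across and 50 mm high; origin at the centre of its underside.
- circuit_board: Bystander: a green circuit board, 80 by 50 mm, about 14 mm high, lying on its pin strips; origin at the centre of its underside.
- tab_tip (a point): Top of the spring tab's tip, 36 mm ahead of the cover's origin, 8 mm above its underside when flat. The tab fills y -9 to 9 mm from x = 8 to 40 mm of the cover; do not hold it there. Its barb (x 30 to 38.5 mm, down almost to the underside) rides up the ramp and over the ledge's deck, lifting the tip 2 to 3 mm under a push of 5 to 10 N, and drops behind it 1.3 mm before true home.
There are look-alikes about, which are no part of the job. What is meant by the cover is not pink, purple or red, and is the smaller of those in its own colour.

How it is judged:
By the outcome, as a careful person would: the job done as asked, in the order asked, and still so for the second after the job is handed in, with the robot touching nothing.
It also fails if it takes over 72 s, if anything falls off the work surface, if the arm or the gripper's body presses on something with over 40 N, if the wrist force passes 120 N, or if a joint passes its speed limit or range.

## Working session

There is one attempt and no reset: what is moved stays moved. The work goes in short steps, Python scripts to look and compute and a shell command to move; the robot and the scene stay as the last step left them, time stands still between calls to the robot, and variables do not carry over. Pictures are saved under pics/ and viewed, and the job is handed in when it is done.

```bash
ls; mkdir -p pics; python3 - <<'E'
from plant import r
import cv2
print(r.state())
for n in("scene","top"):
    cv2.imwrite(f"pics/{n}0.png",r.get_image(n)[:,:,::-1]); print(r.camera_model(n))
E
```

```text
pics
{'clock': 0.0, 'joint_positions': array([-1.30407840e+00,  8.79918651e-02,  1.37228384e+00,  5.12911382e-06,
        1.68360047e+00, -1.03095588e-01]), 'qd': array([ 0.00063499,  0.00049019, -0.00094354,  0.00111574, -0.00059036,
        0.00019368]), 'joint_efforts': array([ 5.75027261e-04, -3.51855612e+01, -3.13276863e+01, -1.80560696e-04,
        1.06403886e-02, -7.35834647e-06]), 'ee_pos': array([ 0.19867196, -0.51237707,  0.25210392]), 'tcp_rot': array([-7.40613809e-04,  8.25057671e-01, -5.65047375e-01, -8.68974334e-04]), 'force': array([ 0.0806207 , -0.13374105, -0.44823868]), 'torque': array([ 0.05039719,  0.01709562, -0.0366897 ]), 'width': 0.08530374197959519}
{'K': array([[545.26625226,   0.        , 270.32868382],
       [  0.        , 545.26625226, 208.49614247],
       [  0.        ,   0.        ,   1.        ]]), 'rvec': array([ 1.54204236,  1.9303184 , -0.86402829]), 'tvec': array([ 0.20606726, -0.31856912,  1.72025117])}
{'K': array([[471.95708176,   0.        , 279.63202587],
       [  0.        , 471.95708176, 208.79814963],
       [  0.        ,   0.        ,   1.        ]]), 'rvec': array([ 2.17026739, -2.17652269,  0.05715473]), 'tvec': array([-0.04809967,  0.59126941,  1.05035005])}
```

View pics/scene0.png

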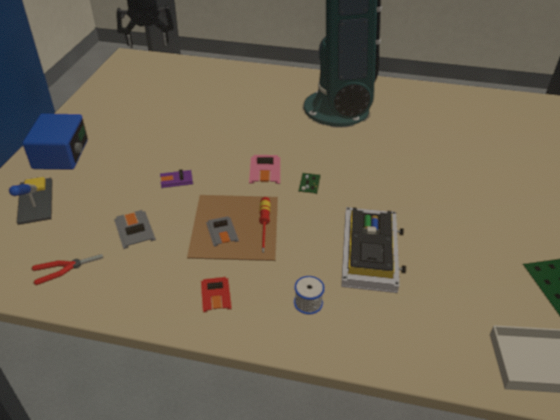

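View pics/top0.png

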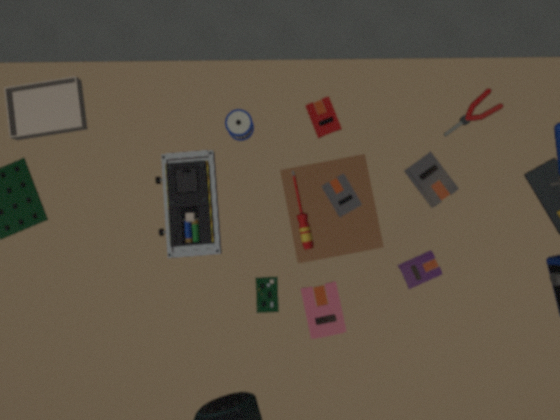

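```bash
cat > h.py <<'E'
import numpy as np, cv2
from plant import r
def cam(n):
    m=r.camera_model(n); R=cv2.Rodrigues(np.array(m['rvec']))[0]; return np.array(m['K']),R,np.array(m['tvec']).ravel()
def ray(n,uv,z):
    K,R,t=cam(n); c=-R.T@t; d=R.T@np.linalg.inv(K)@np.array([uv[0],uv[1],1.]); return c+d*(z-c[2])/d[2]
def proj(n,P):
    K,R,t=cam(n); p=K@(R@np.array(P)+t); return p[:2]/p[2]
E
python3 - <<'E'
import cv2,numpy as np
from h import *
t=cv2.imread('pics/top0.png'); s=cv2.imread('pics/scene0.png')
def crop(im,x,y,w,h,k): return cv2.resize(im[y:y+h,x:x+w],None,fx=k,fy=k,interpolation=cv2.INTER_CUBIC)
a=crop(t,150,140,80,125,4.8);b=crop(t,300,150,80,125,4.8)
cv2.imwrite('pics/c1.png',np.clip(np.hstack([a,b])*1.6,0,255).astype(np.uint8))
a=crop(s,335,200,75,95,5);b=crop(s,195,190,75,95,5)
cv2.imwrite('pics/c2.png',np.hstack([a,b]))
print("cover",ray('top',(342,196),.012),"cradle ctr",ray('top',(190,203),.03),"big",ray('top',(431,180),.008), ray('top',(229,405),0.0))
E
```

```text
cover [ 0.6206683  -0.19243707  0.012     ] cradle ctr [0.60439397 0.15293136 0.03      ] big [ 0.65707566 -0.39691723  0.008     ] [0.15007806 0.06562524 0.        ]
```

View pics/c1.png

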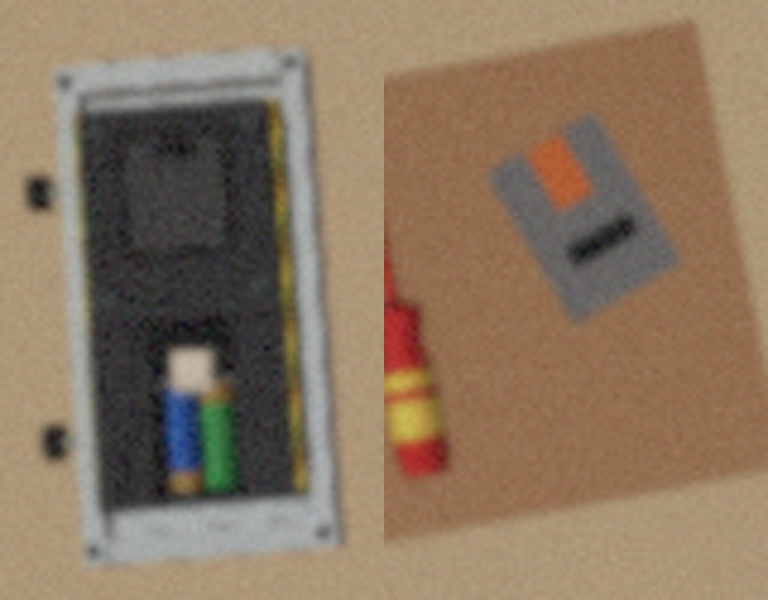

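View pics/c2.png

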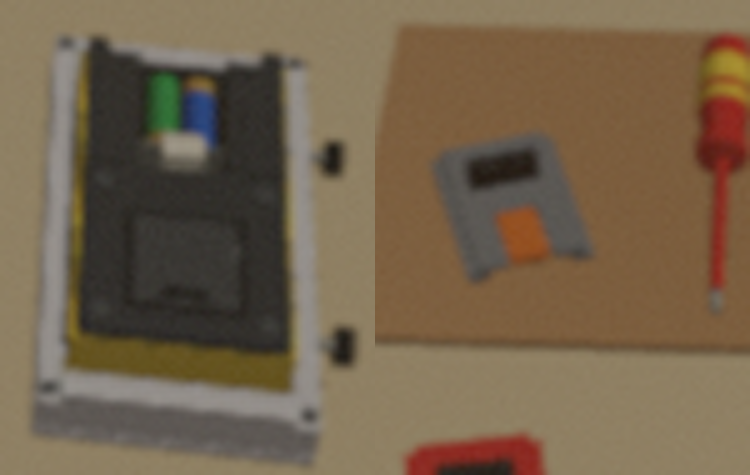

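```bash
cat >> h.py <<'E'
def cover_feats(im_bgr,n,box,zb):
    """zb: height of cover underside. box x,y,w,h"""
    x,y,w,h=box; c=cv2.cvtColor(im_bgr[y:y+h,x:x+w],cv2.COLOR_BGR2HSV).astype(int); H,S,V=c[...,0],c[...,1],c[...,2]
    org=((H<16)&(S>165)&(V>90)).astype(np.uint8)
    blk=((V<60)).astype(np.uint8)
    gry=((S<70)&(V>=60)).astype(np.uint8)
    def big(m):
        k,l,st,ce=cv2.connectedComponentsWithStats(m); i=1+np.argmax(st[1:,4]); return ce[i]+[x,y],st[i,4],(l==i).astype(np.uint8)
    return dict(org=big(org),blk=big(blk),gry=big(gry))
E
python3 - <<'E'
from h import *
K,R,t=cam('top'); print('cams',-R.T@t, -cam('scene')[1].T@cam('scene')[2])
t=cv2.imread('pics/top0.png'); s=cv2.imread('pics/scene0.png')
for n,im,box in(('top',t,(318,168,50,55)),('scene',s,(202,210,42,42))):
    f=cover_feats(im,n,box,.004)
    o=ray(n,f['org'][0],.012); b=ray(n,f['blk'][0],.004+.019 if n=='top' else .018)
    print(n,[(k,v[0],v[1]) for k,v in f.items()]); print(' org',o,'blk',b, np.degrees(np.arctan2(*(o-b)[[1,0]])),np.linalg.norm((o-b)[:2]))
    m=((f['org'][2]|f['blk'][2]|f['gry'][2])); m=cv2.morphologyEx(m,cv2.MORPH_CLOSE,np.ones((3,3)))
    rc=cv2.minAreaRect(max(cv2.findContours(m,0,1)[0],key=cv2.contourArea)); bx=cv2.boxPoints(rc)+np.array(box[:2])
    P=np.array([ray(n,p,.009) for p in bx]); print(' rect',P[:,:2].tolist(),P.mean(0), [np.linalg.norm(P[i]-P[i-1]) for i in range(2)], np.degrees(np.arctan2(*(P[0]-P[1])[[1,0]])))
E
```

```text
cams [ 0.5119158  -0.07258479  1.08987246] [1.50981611 0.12046785 0.89953148]
top [('org', array([335.84      , 185.13333333]), np.int32(75)), ('blk', array([345.05454545, 199.50909091]), np.int32(110)), ('gry', array([341.77172312, 196.36671576]), np.int32(679))]
 org [ 0.64576586 -0.17864358  0.012     ] blk [ 0.61154779 -0.19801632  0.023     ] 29.516597645710174 0.039321484358388996
 rect [[0.644229686113425, -0.143973048614299], [0.6750747050403785, -0.1956400947622209], [0.6025063493462449, -0.23770036991701932], [0.5719171110683479, -0.18628497688210577]] [ 0.62343196 -0.19089962  0.009     ] [np.float64(0.08378190606204863), np.float64(0.06017390506071224)] 120.83703174502337
scene [('org', array([224.11267606, 236.84507042]), np.int32(71)), ('blk', array([219.95652174, 223.39130435]), np.int32(69)), ('gry', array([221.09706546, 229.91647856]), np.int32(443))]
 org [ 0.64997166 -0.1757962   0.012     ] blk [ 0.61435002 -0.19607032  0.018     ] 29.646442571603846 0.040987080396738755
 rect [[0.6038924999656301, -0.23471442633860667], [0.568240272856697, -0.18143100491269037], [0.649463387691724, -0.14341668499526894], [0.682352898113002, -0.19458294853581865]] [ 0.62598726 -0.18853627  0.009     ] [np.float64(0.08812814299688718), np.float64(0.06411087502661886)] -56.213304214486854
```

```bash
python3 - <<'E'
from h import *
t=cv2.imread('pics/top0.png')
c=cv2.cvtColor(t[135:270,150:235],cv2.COLOR_BGR2HSV).astype(int)
H,S,V=c[...,0],c[...,1],c[...,2]
rim=((S<45)&(V>110)).astype(np.uint8); dark=((V<75)).astype(np.uint8); yel=((S>120)&(H>18)&(H<32)&(V>60)).astype(np.uint8)
def rect(m,z,nm):
    k,l,st,ce=cv2.connectedComponentsWithStats(m); i=1+np.argmax(st[1:,4]); cn=max(cv2.findContours((l==i).astype(np.uint8),0,1)[0],key=cv2.contourArea)
    bx=cv2.boxPoints(cv2.minAreaRect(cn))+[150,135]; P=np.array([ray('top',p,z) for p in bx])
    print(nm,bx.round(1).tolist(),P[:,:2].round(4).tolist(),P.mean(0)[:2].round(4),[round(np.linalg.norm(P[j]-P[j-1]),4) for j in(1,2)],[np.degrees(np.arctan2(*(P[j]-P[j-1])[[1,0]])).round(1) for j in (1,2)])
rect(rim,.022,'rim');rect(rim,.030,'rim30');rect(cv2.morphologyEx(dark,cv2.MORPH_OPEN,np.ones((5,5))),.046,'dark')
v=np.zeros((135,85,3),np.uint8); v[...,0]=rim*255; v[...,1]=yel*255; v[...,2]=dark*255
cv2.imwrite('pics/m.png',cv2.resize(np.hstack([v,t[135:270,150:235]]),None,fx=4.4,fy=4.4,interpolation=0))
E
```

```text
rim [[187.0, 214.0], [192.0, 214.0], [192.0, 219.0], [187.0, 219.0]] [[0.58, 0.1612], [0.5799, 0.1498], [0.5685, 0.1496], [0.5686, 0.1611]] [0.5743 0.1554] [np.float64(0.0114), np.float64(0.0114)] [np.float64(-90.2), np.float64(-179.3)]
rim30 [[187.0, 214.0], [192.0, 214.0], [192.0, 219.0], [187.0, 219.0]] [[0.5795, 0.1594], [0.5794, 0.1481], [0.5681, 0.148], [0.5682, 0.1593]] [0.5738 0.1537] [np.float64(0.0113), np.float64(0.0113)] [np.float64(-90.2), np.float64(-179.3)]
dark [[165.0, 162.6], [208.7, 159.8], [214.0, 243.6], [170.2, 246.4]] [[0.6944, 0.2071], [0.7, 0.1085], [0.5126, 0.0952], [0.5067, 0.1924]] [0.6034 0.1508] [np.float64(0.0988), np.float64(0.1879)] [np.float64(-86.7), np.float64(-175.9)]
```

View pics/m.png

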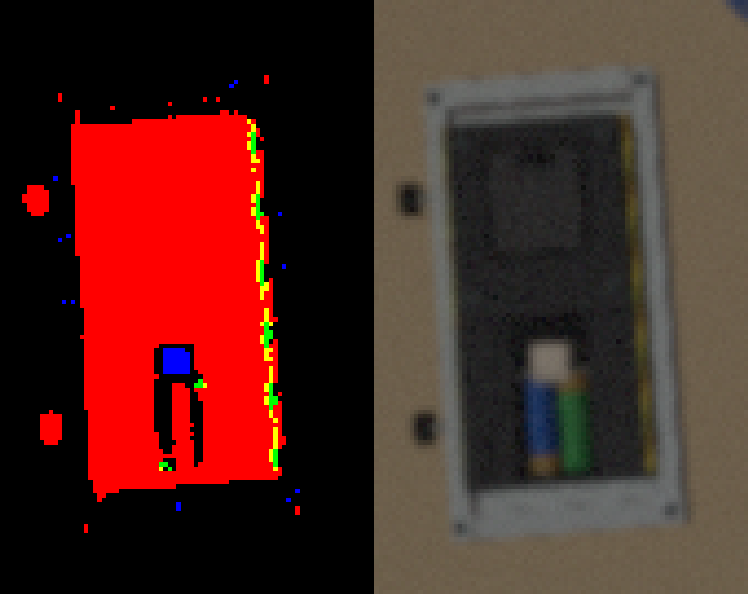

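```bash
python3 - <<'E'
from h import *
t=cv2.imread('pics/top0.png'); s=cv2.imread('pics/scene0.png')
for z in(.022,.03):
    P=np.array([ray('top',p,z) for p in[(163.4,157.3),(210.5,152.7),(169.5,254.8),(217.7,250.9)]])[:,:2]
    n=P[2:].mean(0);f=P[:2].mean(0);print(z,n,f,np.degrees(np.arctan2(*(f-n)[::-1])),np.linalg.norm(f-n),np.linalg.norm(P[0]-P[1]),np.linalg.norm(P[2]-P[3]))
# white part centroid, both views
for n,im,b in(('top',t,(180,205,22,22)),('scene',s,(360,222,24,16))):
    x,y,w,h=b;c=cv2.cvtColor(im[y:y+h,x:x+w],cv2.COLOR_BGR2HSV).astype(int);m=((c[...,1]<70)&(c[...,2]>125)).astype(np.uint8)
    k,l,st,ce=cv2.connectedComponentsWithStats(m);i=1+np.argmax(st[1:,4]);print(n,ce[i]+[x,y],st[i,4],[ray(n,ce[i]+[x,y],z)[:2].round(4) for z in(.03,.038,.042)])
a=s[190:250,340:405];a=cv2.resize(a,None,fx=9,fy=9,interpolation=cv2.INTER_CUBIC);a=np.clip(a*2.2,0,255).astype(np.uint8);cv2.imwrite('pics/c3.png',a)
E
```

```text
0.022 [0.49184729 0.14513706] [0.71585288 0.16304305] 4.570246006790118 0.22472011334629077 0.10907492811927132 0.10974708133816477
0.03 [0.49199763 0.14350599] [0.71432508 0.16127783] 4.570246006790115 0.22303661557364318 0.10825778987647632 0.10892490763846281Traceback (most recent call last):
  File "<stdin>", line 9, in <module>
    return _wrapfunc(a, 'argmax', axis=axis, out=out, **kwds)
    return bound(*args, **kwds)
ValueError: attempt to get argmax of an empty sequence
```

```bash
python3 - <<'E'
from h import *
t=cv2.imread('pics/top0.png'); s=cv2.imread('pics/scene0.png')
a=s[195:285,340:405];a=cv2.resize(a,None,fx=6.5,fy=6.5,interpolation=cv2.INTER_CUBIC);a=np.clip(a*2.5,0,255).astype(np.uint8)
b=t[200:265,160:225];b=cv2.resize(b,None,fx=5.8,fy=9,interpolation=cv2.INTER_CUBIC);b=np.clip(b*2.5,0,255).astype(np.uint8);cv2.imwrite('pics/c3.png',np.hstack([a,b[:585]]))
# where must tool go
st=r.state();p=st['ee_pos'];q=st['tcp_rot']
from scipy.spatial.transform import Rotation as Ro
R=Ro.from_quat(q[[1,2,3,0]]).as_matrix();print(R.round(3),r.tip_reach)
tgt=np.array([.612,-.198,.12]);print('shift tool cm',(R.T@(tgt-p)*100).round(2),'yaw',np.degrees(np.arctan2(R[1,0],R[0,0])))
E
```

```text
[[ 0.361 -0.932 -0.001]
 [-0.932 -0.361  0.002]
 [-0.002 -0.    -1.   ]] 0.022
shift tool cm [-14.35 -49.9   13.26] yaw -68.81429147966287
```

View pics/c3.png

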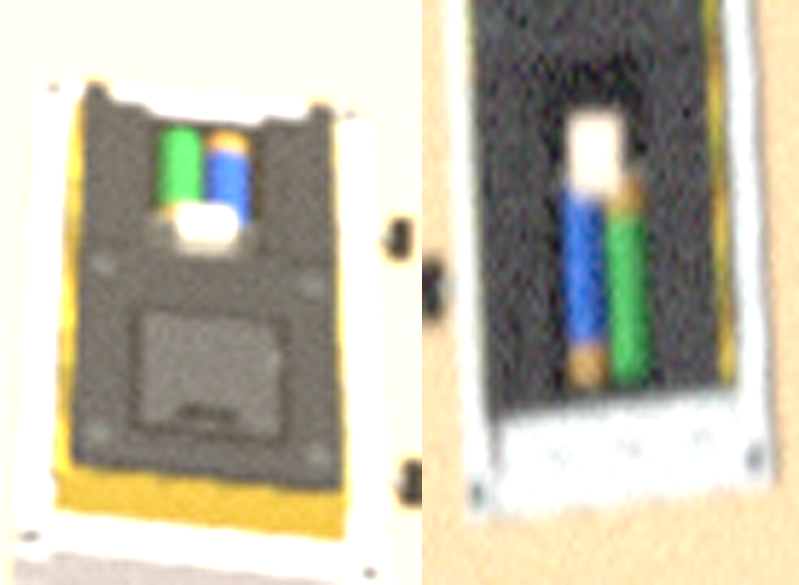

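```bash
python3 -m crank '[[1,-0.9,-3.12,0.4,0,0,0],[1,-0.9,-3.12,0.4,0,0,0],[1,-0.9,-3.12,0.4,0,0,0],[1,-0.9,-3.12,0.4,0,0,0],[1,-0.9,-3.12,0.4,0,0,0],[1,-0.9,-3.12,0.4,0,0,0],[1,-0.9,-3.12,0.4,0,0,0],[1,-0.9,-3.12,0.4,0,0,0]]' 30
python3 -m crank '[[1,-0.9,-3.12,0.4,0,0,0],[1,-0.9,-3.12,0.4,0,0,0],[1,-0.9,-3.12,0.4,0,0,0],[1,-0.9,-3.12,0.4,0,0,0],[1,-0.9,-3.12,0.4,0,0,0],[1,-0.9,-3.12,0.4,0,0,0],[1,-0.9,-3.12,0.4,0,0,0],[1,-0.9,-3.12,0.4,0,0,0]]'
python3 -m crank '[[1,0,0,0.4,0,0,-0.1153],[1,0,0,0.4,0,0,-0.1153],[1,0,0,0.4,0,0,-0.1153],[1,0,0,0.4,0,0,-0.1153],[1,0,0,0.4,0,0,-0.1153],[1,0,0,0.4,0,0,-0.1153],[1,0,0,0.4,0,0,-0.1153],[1,0,0,0.4,0,0,-0.1153]]'
python3 -m crank '[[0.5,0,0,0.4,0,0,-0.1153],[0.5,0,0,0.4,0,0,-0.1153],[0.5,0,0,0.4,0,0,-0.1153],[0.5,0,0,0.4,0,0,-0.1153],[0.5,0,0,0.4,0,0,-0.1153],[0.5,0,0,0.4,0,0,-0.1153],[0.5,0,0,0.4,0,0,-0.1153],[0.5,0,0,0,0,0,0]]'
cat >> h.py <<'E'
from scipy.spatial.transform import Rotation as Ro
def to(tgt,yaw):
    st=r.state();p=st['ee_pos'];q=st['tcp_rot'];R=Ro.from_quat(q[[1,2,3,0]]).as_matrix()
    c,s=np.cos(np.radians(yaw)),np.sin(np.radians(yaw)); Rt=np.array([[c,s,0],[s,-c,0],[0,0,-1.]])
    print('t %.2f'%st['clock'],'pos',p.round(4),'yaw %.2f'%np.degrees(np.arctan2(R[1,0],R[0,0])),'F',st['force'].round(2),'T',st['torque'].round(2),'w %.4f'%st['width'])
    print('shift cm',(R.T@(np.array(tgt)-p)*100).round(3),'rv',Ro.from_matrix(R.T@Rt).as_rotvec().round(4))
E
python3 -c "
from h import *
to((.612,-.198,.08),30.3)
cv2.imwrite('pics/top1.png',r.get_image('top')[:,:,::-1]);cv2.imwrite('pics/scene1.png',r.get_image('scene')[:,:,::-1])"
```

```text
clock: 0.77
ee_pos: [0.4064, -0.3541, 0.2206]
tcp_rot: [-0.0, 0.825, -0.565, -0.0]
force: [0.2, -0.7, 0.3]
width: 0.0855
clock: 1.43
ee_pos: [0.613, -0.1968, 0.1883]
tcp_rot: [0.0, 0.825, -0.565, -0.001]
force: [-0.2, -0.8, 0.9]
width: 0.0855
clock: 2.1
ee_pos: [0.6118, -0.198, 0.1562]
tcp_rot: [-0.0, 0.991, -0.136, -0.001]
force: [0.4, 0.6, -0.0]
width: 0.0857
clock: 2.77
ee_pos: [0.6113, -0.1978, 0.1274]
tcp_rot: [-0.001, 0.965, 0.262, -0.001]
force: [-1.0, -0.3, -0.6]
width: 0.0429
t 2.77 pos [ 0.6113 -0.1978  0.1274] yaw 30.39 F [-0.98 -0.26 -0.63] T [ 0.03 -0.03 -0.06] w 0.0429
shift cm [0.059 0.066 4.737] rv [-0.0027  0.0021  0.0015]
```

```bash
python3 -m crank '[[0.4,0.03,0.03,1.3,0,0,0],[0.4,0.03,0.03,1.3,0,0,0],[0.4,0,0,1.3,0,0,0],[0.4,0,0,1.3,0,0,0],[0.4,0,0,1.3,0,0,0],[0.4,0,0,1.3,0,0,0],[0.4,0,0,1,0,0,0],[0.4,0,0,0.25,0,0,0],[0.4,0,0,0,0,0,0]]' 30
python3 -c "
from h import *
to((.612,-.198,.0365),30.3)
cv2.imwrite('pics/top2.png',r.get_image('top')[:,:,::-1])
s=r.get_image('scene')[:,:,::-1];cv2.imwrite('pics/scene2.png',cv2.resize(s[170:290,160:300],None,fx=5,fy=5,interpolation=cv2.INTER_CUBIC))"
```

```text
clock: 3.62
ee_pos: [0.6122, -0.1981, 0.0371]
tcp_rot: [-0.001, 0.965, 0.261, -0.001]
force: [1.0, -0.3, 0.6]
width: 0.0343
t 3.62 pos [ 0.6122 -0.1981  0.0371] yaw 30.27 F [ 0.96 -0.32  0.65] T [-0.01 -0.01 -0.07] w 0.0343
shift cm [-0.017 -0.016  0.062] rv [-0.0022  0.0017 -0.0004]
```

View pics/scene2.png

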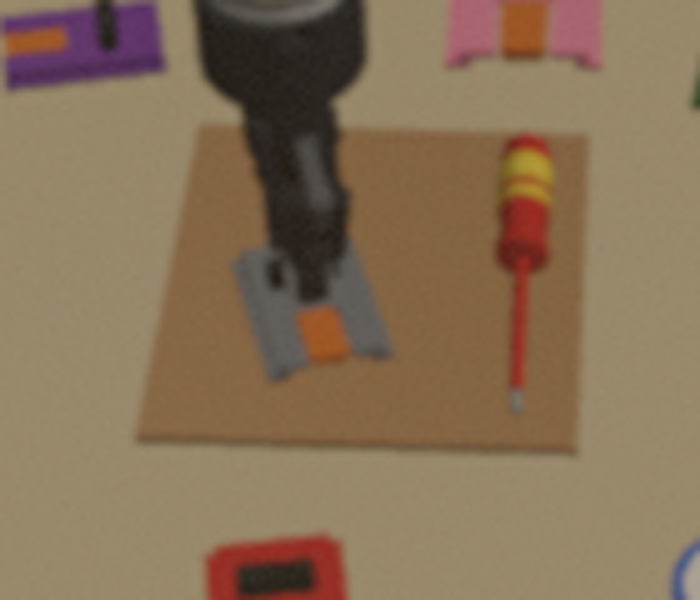

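Possible mix-ups, in top-view pixels:
- grey on the cardboard (342,196), outline measured 84×60 mm
- bigger grey (431,180)
- red (323,117)
- pink (323,310)
- purple (420,269)

The cover is the small grey one on the cardboard, as the earlier crop confirmed. In this picture the fingers straddle its ridge and stand clear of the orange tab. I'll close now.

```bash
python3 -m crank '[[0,0,0,0.05,0,0,0],[0,0,0,0,0,0,0],[0,0,0,0,0,0,0],[0,0,0,0,0,0,0],[0,0,0,0,0,0,0],[0,0,0,0,0,0,0]]' 40
python3 -c "
from h import *
to((.612,-.198,.0365),30.3)"
```

```text
clock: 4.22
ee_pos: [0.6137, -0.1987, 0.0396]
tcp_rot: [0.001, 0.965, 0.261, 0.001]
force: [-0.9, -0.4, 4.3]
width: 0.0082
t 4.22 pos [ 0.6137 -0.1987  0.0396] yaw 30.28 F [-0.93 -0.42  4.29] T [0.01 0.02 0.02] w 0.0082
shift cm [-0.117 -0.147  0.312] rv [ 0.0019 -0.0014 -0.0004]
```

```bash
python3 -m crank '[[0,0,0,0,0,0,0],[0,0,0,0,0,0,0],[0,0,0,0,0,0,0]]' 
python3 -c "
from h import *
to((.612,-.198,.0365),30.3)
s=r.get_image('scene')[:,:,::-1];a=cv2.resize(s[200:260,190:250],None,fx=6.5,fy=6.5,interpolation=cv2.INTER_CUBIC)
s=r.get_image('top')[:,:,::-1];b=cv2.resize(s[165:225,315:375],None,fx=6.5,fy=6.5,interpolation=cv2.INTER_CUBIC)
cv2.imwrite('pics/g3.png',np.clip(np.hstack([a,b])*1.8,0,255).astype(np.uint8))"
```

```text
clock: 4.47
ee_pos: [0.6137, -0.1987, 0.0396]
tcp_rot: [0.001, 0.965, 0.261, 0.001]
force: [0.4, -0.1, 4.6]
width: 0.0083
t 4.47 pos [ 0.6137 -0.1987  0.0396] yaw 30.28 F [ 0.41 -0.09  4.64] T [0.05 0.   0.01] w 0.0083
shift cm [-0.116 -0.149  0.312] rv [ 0.0019 -0.0014 -0.0004]
```

View pics/g3.png

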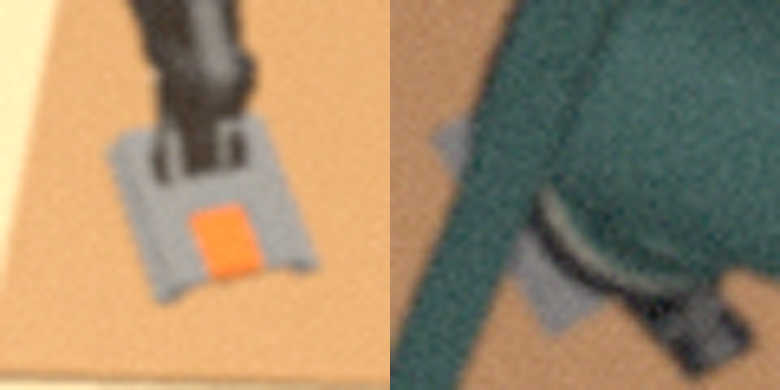

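```bash
python3 -m crank '[[0,0,0,-0.5,0,0,0],[0,0,0,-1,0,0,0],[0,0,0,-1.4,0,0,0],[0,0,0,-1.4,0,0,0],[0,0,0,-1.4,0,0,0],[0,0,0,-1.4,0,0,0],[0,0,0,-1.4,0,0,0],[0,0,0,-0.5,0,0,0],[0,0,0,0,0,0,0]]' 
python3 -c "
from h import *
to((.4721,.1414,.125),30.3)
s=r.get_image('scene')[:,:,::-1];a=cv2.resize(s[160:240,180:260],None,fx=5,fy=5,interpolation=cv2.INTER_CUBIC)
s=r.get_image('top')[:,:,::-1];b=cv2.resize(s[155:235,315:395],None,fx=5,fy=5,interpolation=cv2.INTER_CUBIC)
cv2.imwrite('pics/g4.png',np.clip(np.hstack([a,b])*1.8,0,255).astype(np.uint8))"
```

```text
clock: 5.32
ee_pos: [0.6138, -0.1987, 0.1304]
tcp_rot: [0.001, 0.965, 0.261, 0.001]
force: [0.4, 0.9, -0.6]
width: 0.0082
t 5.32 pos [ 0.6138 -0.1987  0.1304] yaw 30.28 F [ 0.43  0.87 -0.58] T [-0.   -0.01 -0.  ] w 0.0082
shift cm [  4.911 -36.515   0.45 ] rv [ 0.0028 -0.002  -0.0003]
```

View pics/g4.png

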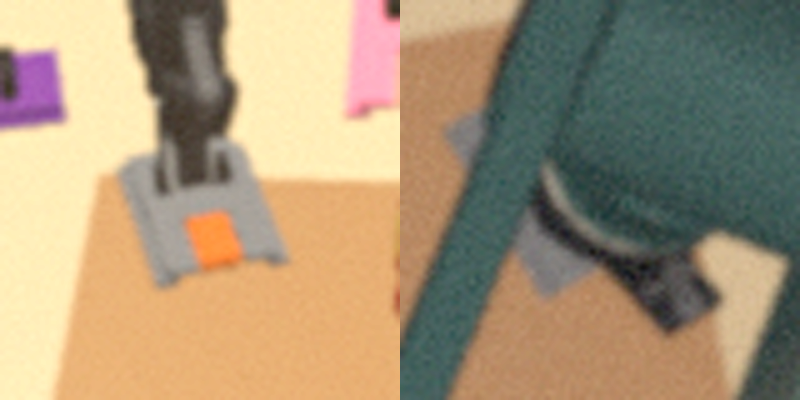

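```bash
python3 -m crank '[[0,0.2,-1.6,0,0,0,0],[0,0.45,-3.2,0,0,0,0],[0,0.5,-3.7,0,0,0,0],[0,0.5,-3.7,0,0,0,0],[0,0.5,-3.7,0,0,0,0],[0,0.5,-3.7,0,0,0,0],[0,0.5,-3.7,0,0,0,0],[0,0.5,-3.7,0,0,0,0],[0,0.5,-3.7,0,0,0,0],[0,0.5,-3.6,0,0,0,0]]'
python3 -m crank '[[0,0.3,-1.5,0,0,0,0],[0,0.1,-0.7,0,0,0,0],[0,0,0,0,0,0,0.08],[0,0,0,0,0,0,0.1],[0,0,0,0,0,0,0.1],[0,0,0,0,0,0,0.1],[0,0,0,0,0,0,0.075],[0,0,0,0,0,0,0],[0,0,0,0,0,0,0]]'
python3 -c "
from h import *
to((.4721,.1414,.095),4.2)"
```

```text
clock: 6.25
ee_pos: [0.4782, 0.1227, 0.1268]
tcp_rot: [-0.0, 0.965, 0.261, -0.001]
force: [1.0, 0.8, -0.6]
width: 0.0085
clock: 7.0
ee_pos: [0.4725, 0.1415, 0.1274]
tcp_rot: [0.0, 0.999, 0.037, -0.001]
force: [-0.4, -0.2, -0.9]
width: 0.0084
t 7.00 pos [0.4725 0.1415 0.1274] yaw 4.27 F [-0.44 -0.23 -0.89] T [-0.04 -0.03 -0.01] w 0.0084
shift cm [-0.031  0.006  3.244] rv [0.0007 0.0015 0.0011]
```

Lower to a hover just above the bay, and look.

```bash
python3 -m crank '[[0,0,0,0.7,0,0,0],[0,0,0,1,0,0,0],[0,0,0,1,0,0,0],[0,0,0,0.5,0,0,0],[0,0,0,0,0,0,0]]'
python3 -c "
from h import *
to((.4721,.1414,.0736),4.2)
s=r.get_image('scene')[:,:,::-1];cv2.imwrite('pics/scene5.png',s);a=cv2.resize(s[180:290,335:415],None,fx=5,fy=5,interpolation=cv2.INTER_CUBIC)
s=r.get_image('top')[:,:,::-1];cv2.imwrite('pics/top5.png',s);b=cv2.resize(s[190:300,155:235],None,fx=5,fy=5,interpolation=cv2.INTER_CUBIC)
cv2.imwrite('pics/g5.png',np.clip(np.hstack([a,b])*2.0,0,255).astype(np.uint8))"
```

```text
clock: 7.42
ee_pos: [0.4709, 0.1419, 0.0936]
tcp_rot: [0.0, 0.999, 0.037, -0.003]
force: [-0.9, 0.4, -1.3]
width: 0.0087
t 7.42 pos [0.4709 0.1419 0.0936] yaw 4.23 F [-0.94  0.42 -1.34] T [ 0.01 -0.03 -0.01] w 0.0087
shift cm [0.123 0.061 1.997] rv [0.0007 0.005  0.0005]
```

View pics/g5.png

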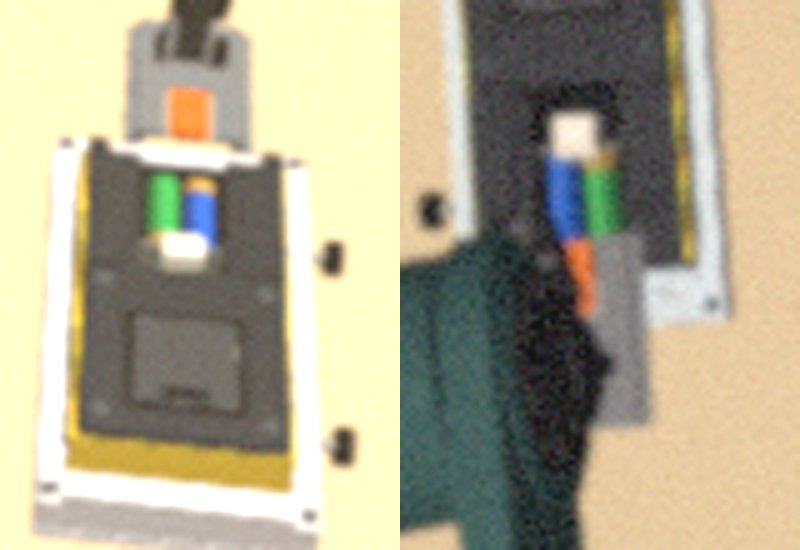

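```bash
python3 - <<'E'
from h import *
def edges(n,im,rows,c0,c1,thr=62):
    g=cv2.GaussianBlur(im,(3,3),0).max(2).astype(float); L=[];Rr=[]
    for y in rows:
        x=np.arange(c0,c1); d=g[y,c0:c1]<thr
        i=np.where(d)[0]
        # sub-pixel
        a,b=i[0],i[-1]
        f=lambda i,j:(c0+i+(thr-g[y,c0+i])/(g[y,c0+j]-g[y,c0+i])*(j-i))
        L.append((f(a,a-1),y));Rr.append((f(b,b+1),y))
    return np.array(L),np.array(Rr)
def fit(n,pts,z):
    P=np.array([ray(n,p,z)[:2] for p in pts]);
    p=np.polyfit(P[:,0],P[:,1],1);res=P[:,1]-np.polyval(p,P[:,0]);k=abs(res)<np.median(abs(res))*3+1e-4;p=np.polyfit(P[k,0],P[k,1],1);return p,res[k].std()
t=cv2.imread('pics/top0.png');s=cv2.imread('pics/scene0.png')
print(t[200,160:222].max(1)); print(s[255,340:405].max(1))
for n,im,rows,c0,c1,thr in(('top',t,range(166,240),164,220,75),('scene',s,range(214,264),345,402,68)):
    L,Rr=edges(n,im,rows,c0,c1,thr)
    a,ra=fit(n,L,.046);b,rb=fit(n,Rr,.046)
    for x in(.51,.6,.69): print(n,x,np.polyval(a,x).round(4),np.polyval(b,x).round(4),'mid',((np.polyval(a,x)+np.polyval(b,x))/2).round(4))
    print(np.degrees(np.arctan([a[0],b[0]])),ra,rb)
E
```

```text
[108 105 108 108 106 109 104  89  62  42  39  39  38  33  38  32  37  34
  39  32  30  30  32  36  34  31  31  34  34  32  38  33  34  29  35  30
  35  35  33  35  33  38  35  44  41  35  34  35  51  71  67  66  95 109
 107  99  81  81  97 108 106 108]
[143 142 131 123 139 148 146 133 106  95  79  56  49  46  50  50  46  51
  48  48  41  44  56  60  58  57  59  56  57  58  60  57  57  56  57  61
  59  58  56  56  58  58  51  44  42  47  49  49  49  49  51  54  77 111
 136 146 146 142 140 138 142 141 143 143 143]
top 0.51 0.193 0.0958 mid 0.1444
top 0.6 0.1995 0.103 mid 0.1513
top 0.69 0.2061 0.1102 mid 0.1582
[4.16633872 4.59205249] 0.0002528378410257637 0.0020348254078716276
scene 0.51 0.1054 0.1913 mid 0.1484
scene 0.6 0.1121 0.1984 mid 0.1552
scene 0.69 0.1187 0.2056 mid 0.1621
[4.21600018 4.52770225] 0.000518830986866499 0.0017681620949184184
```

```bash
python3 - <<'E'
from h import *
yaw=np.radians(4.3);u=np.array([np.cos(yaw),np.sin(yaw)]);v=np.array([-u[1],u[0]])
t=cv2.imread('pics/top5.png');s=cv2.imread('pics/scene5.png');t0=cv2.imread('pics/top0.png');s0=cv2.imread('pics/scene0.png')
O=np.array([.51,.145])
lat=lambda P:(float((P[:2]-O)@u*1e3),float((P[:2]-O)@v*1e3))
def cross(row,thr,rising,c0):  # first crossing
    for i in range(len(row)-1):
        a,b=row[i],row[i+1]
        if (a<thr<=b) if rising else (a>=thr>b): return c0+i+(thr-a)/(b-a)
def edge(n,im,rows,c0,c1,ch,thr,rising,z,nm):
    g=ch(im.astype(float)); P=[]
    for y in rows:
        e=cross(g[y,c0:c1],thr,rising,c0)
        if e: P.append(lat(ray(n,(e,y),z)))
    P=np.array(P);print(n,nm,'lat med %.2f sd %.2f'%(np.median(P[:,1]),P[:,1].std()),'slope deg %.2f'%np.degrees(np.polyfit(P[:,0],P[:,1],1)[0]),len(P))
mx=lambda a:cv2.GaussianBlur(a,(3,3),0).max(2)
sat=lambda a:(lambda b:b[...,2]-b[...,0])(cv2.GaussianBlur(a,(3,3),0))  # R-B
print('top R-B row200',sat(t0.astype(float))[200,200:222].round().tolist(),'row170',sat(t0.astype(float))[170,160:175].round().tolist())
print('top5 row260 max',mx(t.astype(float))[260,190:215].round().tolist(),sat(t.astype(float))[260,190:215].round().tolist())
print('scene5 row192',sat(s.astype(float))[194,350:395].round().tolist())
print('scene0 row255',sat(s0.astype(float))[255,340:405].round().tolist())
# dark back edges
edge('top',t0,range(166,240),200,219,sat,14,True,.046,'dark right(-y)')
edge('top',t0,range(166,240),164,178,mx,70,False,.046,'dark left(+y)')
edge('scene',s0,range(216,264),345,365,mx,70,False,.046,'dark left(-y)')
edge('scene',s0,range(216,264),380,402,mx,80,True,.046,'dark right(+y)')
# cover
edge('top',t,range(242,270),196,215,sat,18,True,.061,'cover right(-y)')
edge('scene',s,range(190,206),350,372,sat,18,False,.061,'cover left(-y)')
edge('scene',s,range(190,206),376,395,sat,18,True,.061,'cover right(+y)')
for n,im,b in(('scene',s,(365,192,16,20)),('top',t,(183,232,14,26))):
    x,y,w,h=b;c=cv2.cvtColor(im[y:y+h,x:x+w],cv2.COLOR_BGR2HSV).astype(int);m=(c[...,0]<16)&(c[...,1]>150);ys,xs=np.nonzero(m);print(n,'tab',len(xs),lat(ray(n,(xs.mean()+x,ys.mean()+y),.066)))
for n,im,b in(('scene',s0,(362,222,22,16)),('top',t0,(182,208,16,16))):
    x,y,w,h=b;g=im[y:y+h,x:x+w].min(2);m=g>90;ys,xs=np.nonzero(m);print(n,'white',len(xs),[lat(ray(n,(xs.mean()+x,ys.mean()+y),z)) for z in(.03,.038,.046)])
print('tcp',lat(r.state()['ee_pos']))
E
```

```text
top R-B row200 [-0.0, -0.0, 0.0, -2.0, -3.0, -2.0, 1.0, 8.0, 24.0, 34.0, 29.0, 13.0, 2.0, -1.0, -1.0, 0.0, 5.0, 14.0, 25.0, 31.0, 33.0, 33.0] row170 [29.0, 21.0, 11.0, 5.0, 8.0, 14.0, 14.0, 8.0, 2.0, 0.0, 0.0, 0.0, 1.0, 2.0, 2.0]
top5 row260 max [19.0, 16.0, 14.0, 18.0, 28.0, 38.0, 49.0, 58.0, 64.0, 68.0, 67.0, 65.0, 67.0, 75.0, 88.0, 103.0, 112.0, 115.0, 116.0, 117.0, 118.0, 117.0, 117.0, 117.0, 116.0] [-1.0, -1.0, 0.0, 1.0, 1.0, -0.0, 1.0, 2.0, 3.0, 3.0, 2.0, 2.0, 3.0, 8.0, 19.0, 28.0, 34.0, 36.0, 36.0, 36.0, 36.0, 36.0, 36.0, 36.0, 36.0]
scene5 row192 [45.0, 45.0, 45.0, 45.0, 45.0, 45.0, 45.0, 45.0, 43.0, 36.0, 24.0, 12.0, 6.0, 6.0, 7.0, 7.0, 7.0, 6.0, 6.0, 6.0, 6.0, 6.0, 5.0, 5.0, 6.0, 6.0, 6.0, 6.0, 6.0, 6.0, 6.0, 6.0, 7.0, 10.0, 19.0, 31.0, 41.0, 45.0, 45.0, 45.0, 45.0, 44.0, 44.0, 45.0, 45.0]
scene0 row255 [44.0, 42.0, 33.0, 19.0, 10.0, 9.0, 9.0, 12.0, 26.0, 42.0, 41.0, 23.0, 9.0, 6.0, 6.0, 6.0, 6.0, 7.0, 7.0, 7.0, 7.0, 7.0, 6.0, 6.0, 7.0, 7.0, 7.0, 7.0, 7.0, 7.0, 6.0, 6.0, 7.0, 7.0, 6.0, 6.0, 7.0, 7.0, 7.0, 7.0, 7.0, 7.0, 8.0, 8.0, 7.0, 7.0, 7.0, 6.0, 6.0, 6.0, 8.0, 15.0, 24.
[... 226 characters left out ...]
63 sd 0.56 slope deg -0.13 48
scene dark right(+y) lat med 47.50 sd 0.37 slope deg 0.20 48
top cover right(-y) lat med -28.12 sd 1.01 slope deg -3.39 15
scene cover left(-y) lat med -25.11 sd 0.20 slope deg -0.46 16
scene cover right(+y) lat med 30.79 sd 0.20 slope deg 0.39 16
scene tab 62 (3.103584383545003, 2.384505018873657)
top tab 43 (2.5901504164852756, -2.1586345667422657)
scene white 46 [(55.979968985751235, 5.48409303904742), (64.62078227704784, 4.518864021708301), (73.26159556834452, 3.5536350043691463)]
top white 43 [(63.66597907701321, 4.69495783019541), (63.07670213160925, 3.0207116965138963), (62.48742518620519, 1.3464655628323905)]
tcp (-37.87985968170569, 0.06101303591510276)
```

```bash
python3 -m crank '[[0,0,-0.12,0.3,0,0.004,0],[0,0,0,0.5,0,0,0],[0,0,0,0.4,0,0,0],[0,0,0,0.2,0,0,0],[0,0,0,0.1,0,0,0],[0,0,0,0,0,0,0]]'
python3 -c "
from h import *
to((.4721,.1427,.0736),4.3)"
```

```text
clock: 8.02
ee_pos: [0.4723, 0.1434, 0.0809]
tcp_rot: [0.0, 0.999, 0.037, 0.002]
force: [0.1, 0.2, -0.6]
width: 0.0083
t 8.02 pos [0.4723 0.1434 0.0809] yaw 4.21 F [ 0.15  0.16 -0.56] T [ 0.02  0.02 -0.05] w 0.0083
shift cm [-0.032  0.071  0.733] rv [ 0.0002 -0.0034 -0.0016]
```

```bash
python3 -m crank '[[0,0,0,0.2,0,0,0],[0,0,0,0.15,0,0,0],[0,0,0,0.1,0,0,0],[0,0,0,0,0,0,0]]'; python3 -m crank '[[0,0,0,0.1,0,0,0],[0,0,0,0,0,0,0]]';python3 -m crank '[[0,0,0,0.1,0,0,0],[0,0,0,0,0,0,0]]'
python3 -c "
from h import *
to((.4721,.1432,.0736),4.3)"
```

```text
clock: 8.35
ee_pos: [0.4724, 0.1435, 0.0765]
tcp_rot: [-0.0, 0.999, 0.037, 0.002]
force: [-0.1, 0.2, -0.1]
width: 0.0084
clock: 8.52
ee_pos: [0.4725, 0.1435, 0.0757]
tcp_rot: [-0.0, 0.999, 0.037, 0.002]
force: [0.0, -0.2, -0.8]
width: 0.0083
clock: 8.68
ee_pos: [0.4725, 0.1435, 0.0747]
tcp_rot: [-0.0, 0.999, 0.037, 0.002]
force: [0.1, 0.4, -1.7]
width: 0.0087
t 8.68 pos [0.4725 0.1435 0.0747] yaw 4.21 F [ 0.15  0.4  -1.68] T [-0.02 -0.01  0.01] w 0.0087
shift cm [-0.044  0.024  0.108] rv [ 0.0001 -0.0039 -0.0016]
```

```bash
python3 -m crank '[[0,0,0,0.1,0,0,0],[0,0,0,0,0,0,0]]'; python3 -m crank '[[0,0,0,0.1,0,0,0],[0,0,0,0,0,0,0]]';python3 -m crank '[[0,0,0,0.05,0,0,0],[0,0,0,0,0,0,0]]'
python3 -c "
from h import *
to((.4721,.1432,.0736),4.3)
s=r.get_image('scene')[:,:,::-1];cv2.imwrite('pics/scene6.png',s);a=cv2.resize(s[180:290,335:415],None,fx=5,fy=5,interpolation=cv2.INTER_CUBIC)
s=r.get_image('top')[:,:,::-1];cv2.imwrite('pics/top6.png',s);b=cv2.resize(s[190:300,155:235],None,fx=5,fy=5,interpolation=cv2.INTER_CUBIC)
cv2.imwrite('pics/g6.png',np.clip(np.hstack([a,b])*2.0,0,255).astype(np.uint8))"
```

```text
clock: 8.85
ee_pos: [0.4725, 0.1435, 0.0736]
tcp_rot: [-0.0, 0.999, 0.037, 0.002]
force: [0.7, 0.3, -1.3]
width: 0.0086
clock: 9.02
ee_pos: [0.4726, 0.1435, 0.073]
tcp_rot: [-0.0, 0.999, 0.037, 0.002]
force: [-0.4, 0.3, 1.1]
width: 0.0084
clock: 9.18
ee_pos: [0.4727, 0.1435, 0.0727]
tcp_rot: [-0.0, 0.999, 0.037, 0.002]
force: [-1.1, -1.2, 2.8]
width: 0.0083
t 9.18 pos [0.4727 0.1435 0.0727] yaw 4.22 F [-1.07 -1.18  2.78] T [-0.03  0.12 -0.02] w 0.0083
shift cm [-0.058  0.028 -0.093] rv [ 0.0001 -0.0043 -0.0015]
```

View pics/g6.png

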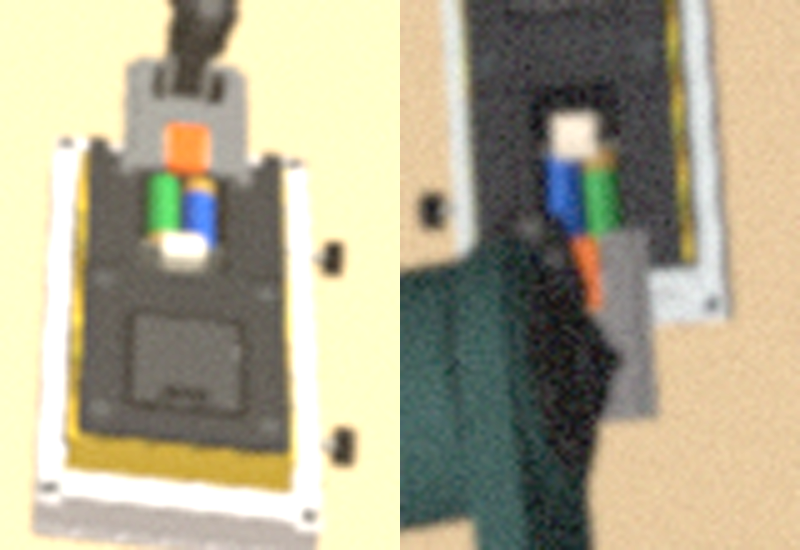

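The cover's front end is in the mouth, between the walls, about 20 mm in. It made contact at TCP z = 0.073, against 0.0736 predicted. Now I'll slide it forward gently.

```bash
python3 -m crank '[[0,0,0,-0.05,0,-0.004,0],[0,0.15,0,0,0,0,0],[0,0.2,0,0,0,0,0],[0,0.2,0,0,0,0,0],[0,0.1,0,0,0,0,0],[0,0,0,0,0,0,0]]'; python3 -c "
from h import *
to((.4721,.1432,.073),4.3)"
```

```text
clock: 9.78
ee_pos: [0.4795, 0.144, 0.073]
tcp_rot: [0.0, 0.999, 0.037, 0.0]
force: [-1.1, -1.8, 2.3]
width: 0.0081
t 9.78 pos [0.4795 0.144  0.073 ] yaw 4.21 F [-1.12 -1.77  2.32] T [-0.01  0.08 -0.03] w 0.0081
shift cm [-0.741  0.027 -0.004] rv [ 0.     -0.0005 -0.0016]
```

```bash
python3 -m crank '[[0,0.15,0,0,0,0,0],[0,0.15,0,0,0,0,0],[0,0.1,0,0,0,0,0],[0,0,0,0,0,0,0]]'; python3 -c "
from h import *
to((.4721,.1432,.073),4.3)"
```

```text
clock: 10.12
ee_pos: [0.4833, 0.1443, 0.073]
tcp_rot: [0.0, 0.999, 0.037, 0.0]
force: [-1.0, -0.2, 5.1]
width: 0.0087
t 10.12 pos [0.4833 0.1443 0.073 ] yaw 4.21 F [-0.98 -0.18  5.1 ] T [-0.02  0.25  0.02] w 0.0087
shift cm [-1.129  0.027 -0.004] rv [ 0.     -0.0004 -0.0016]
```

```bash
python3 -m crank '[[0,0,0,-0.06,0,0,0],[0,0,0,0,0,0,0],[0,0,0,0,0,0,0]]'; python3 -c "
from h import *
to((.4721,.1432,.073),4.3)
s=r.get_image('scene')[:,:,::-1];cv2.imwrite('pics/scene7.png',s);a=cv2.resize(s[180:290,335:415],None,fx=5,fy=5,interpolation=cv2.INTER_CUBIC)
s=r.get_image('top')[:,:,::-1];cv2.imwrite('pics/top7.png',s);b=cv2.resize(s[190:300,155:235],None,fx=5,fy=5,interpolation=cv2.INTER_CUBIC)
cv2.imwrite('pics/g7.png',np.clip(np.hstack([a,b])*2.0,0,255).astype(np.uint8))"
```

```text
clock: 10.37
ee_pos: [0.4834, 0.1443, 0.0732]
tcp_rot: [-0.0, 0.999, 0.037, 0.0]
force: [-0.1, -0.4, 3.0]
width: 0.0082
t 10.37 pos [0.4834 0.1443 0.0732] yaw 4.21 F [-0.09 -0.38  3.05] T [ 0.05 -0.14  0.02] w 0.0082
shift cm [-1.134  0.025  0.024] rv [ 0.     -0.0009 -0.0016]
```

View pics/g7.png

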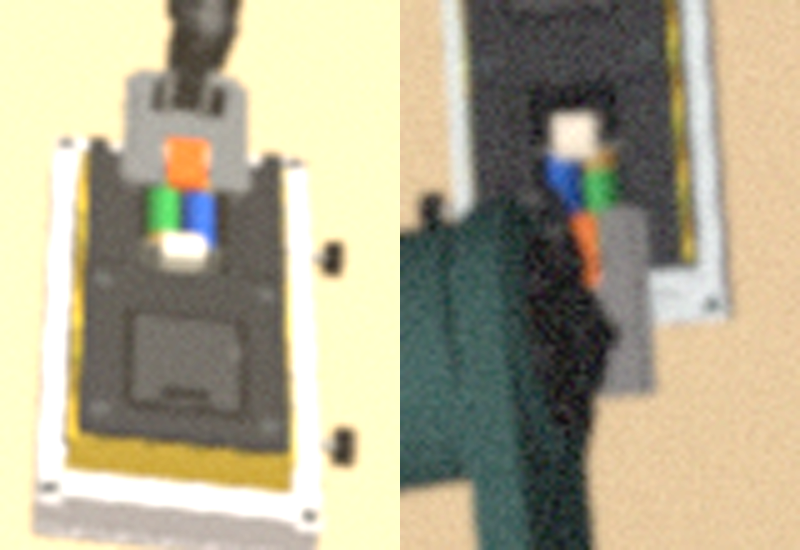

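```bash
python3 -m crank '[[0,0.1,0,-0.03,0,0,0],[0,0.1,0,0,0,0,0],[0,0.1,0,0,0,0,0],[0,0,0,0,0,0,0]]'; python3 -m crank '[[0,0.1,0,0,0,0,0],[0,0.1,0,0,0,0,0],[0,0.1,0,0,0,0,0],[0,0,0,0,0,0,0]]';python3 -c "
from h import *
to((.4721,.1432,.073),4.3)"
```

```text
clock: 10.8
ee_pos: [0.486, 0.1444, 0.0735]
tcp_rot: [0.0, 0.999, 0.037, -0.0]
force: [-0.8, 0.2, 1.7]
width: 0.0082
clock: 11.13
ee_pos: [0.4893, 0.1447, 0.0736]
tcp_rot: [0.0, 0.999, 0.037, 0.0]
force: [0.9, 0.9, 0.3]
width: 0.0087
t 11.13 pos [0.4893 0.1447 0.0736] yaw 4.21 F [0.94 0.87 0.26] T [ 0.07 -0.08  0.04] w 0.0087
shift cm [-1.726  0.022  0.056] rv [ 0.0001 -0.0003 -0.0016]
```

```bash
python3 -m crank '[[0,0.15,0,0,0,0,0],[0,0.15,0,0,0,0,0],[0,0.15,0,0,0,0,0],[0,0,0,0,0,0,0]]'; python3 -m crank '[[0,0.15,0,0,0,0,0],[0,0.15,0,0,0,0,0],[0,0.15,0,0,0,0,0],[0,0,0,0,0,0,0]]';python3 -c "
from h import *
to((.4721,.1432,.073),4.3)"
```

```text
clock: 11.47
ee_pos: [0.4939, 0.145, 0.0736]
tcp_rot: [0.0, 0.999, 0.037, 0.0]
force: [-0.3, -0.3, -0.3]
width: 0.0081
clock: 11.8
ee_pos: [0.4983, 0.1453, 0.0736]
tcp_rot: [0.0, 0.999, 0.037, 0.0]
force: [0.6, 0.3, -0.3]
width: 0.008
t 11.80 pos [0.4983 0.1453 0.0736] yaw 4.21 F [ 0.63  0.34 -0.31] T [-0.01 -0.   -0.02] w 0.0080
shift cm [-2.63   0.022  0.06 ] rv [ 0.0001 -0.0002 -0.0016]
```

```bash
python3 -m crank '[[0,0.15,0,0,0,0,0],[0,0.15,0,0,0,0,0],[0,0,0,0,0,0,0]]';python3 -c "
from h import *
to((.4721,.1432,.073),4.3)
s=r.get_image('scene')[:,:,::-1];cv2.imwrite('pics/scene8.png',s);a=cv2.resize(s[180:290,335:415],None,fx=5,fy=5,interpolation=cv2.INTER_CUBIC)
s=r.get_image('top')[:,:,::-1];cv2.imwrite('pics/top8.png',s);b=cv2.resize(s[190:300,155:235],None,fx=5,fy=5,interpolation=cv2.INTER_CUBIC)
cv2.imwrite('pics/g8.png',np.clip(np.hstack([a,b])*2.0,0,255).astype(np.uint8))"
```

```text
clock: 12.05
ee_pos: [0.5013, 0.1456, 0.0736]
tcp_rot: [0.0, 0.999, 0.037, 0.0]
force: [-0.6, -0.1, -0.5]
width: 0.0083
t 12.05 pos [0.5013 0.1456 0.0736] yaw 4.21 F [-0.6  -0.09 -0.5 ] T [-0.04 -0.    0.01] w 0.0083
shift cm [-2.929  0.024  0.064] rv [ 0.0001 -0.0003 -0.0016]
```

View pics/g8.png

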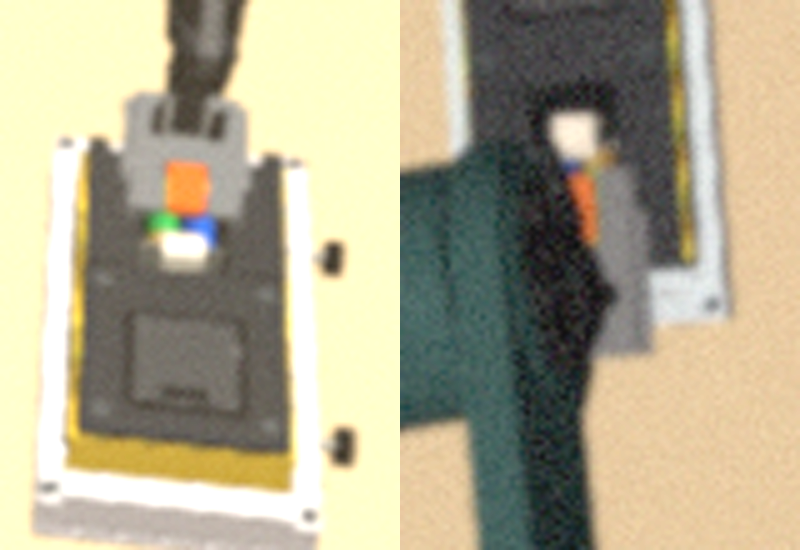

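```bash
python3 -c "
import cv2,numpy as np
s=cv2.imread('pics/scene8.png');t=cv2.imread('pics/top8.png')
a=cv2.resize(s[195:240,350:395],None,fx=8.8,fy=12,interpolation=cv2.INTER_CUBIC)
b=cv2.resize(t[212:267,180:220],None,fx=9.8,fy=9.8,interpolation=cv2.INTER_CUBIC)
b=b[:540];print(a.shape,b.shape);h=min(a.shape[0],b.shape[0])
cv2.imwrite('pics/z8.png',np.clip(np.hstack([a[:h],b[:h]])*2.5,0,255).astype(np.uint8))"
```

```text
(540, 396, 3) (539, 392, 3)
```

View pics/z8.png

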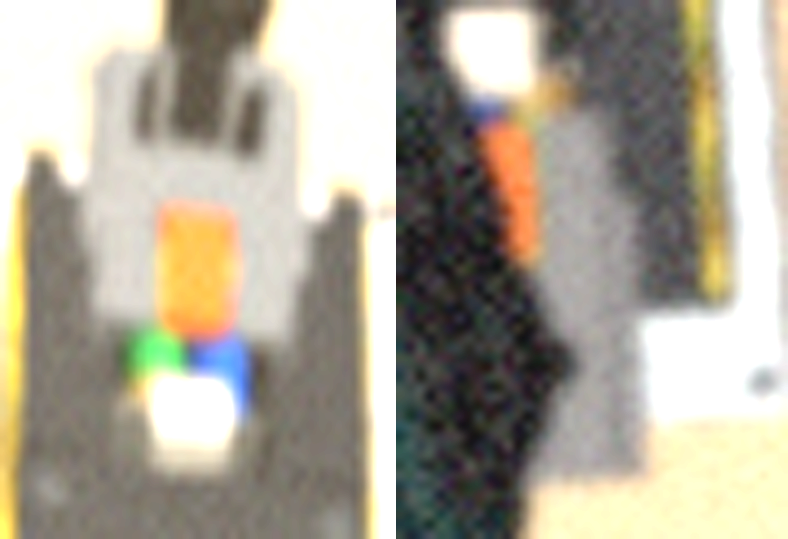

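```bash
python3 -m crank '[[0,0.15,0,0,0,0,0],[0,0.15,0,0,0,0,0],[0,0.15,0,0,0,0,0],[0,0.15,0,0,0,0,0],[0,0,0,0,0,0,0]]'; for i in 1 2; do :; done; python3 -m crank '[[0,0.1,0,0,0,0,0],[0,0.1,0,0,0,0,0],[0,0.1,0,0,0,0,0]]';python3 -m crank '[[0,0.1,0,0,0,0,0],[0,0.1,0,0,0,0,0],[0,0.1,0,0,0,0,0]]'; python3 -c "
from h import *
to((.4721,.1432,.073),4.3)"
```

```text
clock: 12.57
ee_pos: [0.5073, 0.146, 0.0737]
tcp_rot: [0.0, 0.999, 0.037, 0.0]
force: [0.3, -1.2, -0.0]
width: 0.0083
clock: 12.82
ee_pos: [0.51, 0.1463, 0.0737]
tcp_rot: [0.0, 0.999, 0.037, 0.0]
force: [0.7, -1.0, -1.1]
width: 0.0083
clock: 13.07
ee_pos: [0.513, 0.1465, 0.0737]
tcp_rot: [0.0, 0.999, 0.037, -0.0]
force: [0.2, 0.6, -0.7]
width: 0.0085
t 13.07 pos [0.513  0.1465 0.0737] yaw 4.21 F [ 0.16  0.56 -0.72] T [-0.06  0.02  0.01] w 0.0085
shift cm [-4.108  0.025  0.067] rv [ 0.0001  0.     -0.0016]
```

```bash
python3 -m crank '[[0,0.1,0,0,0,0,0],[0,0.1,0,0,0,0,0],[0,0.1,0,0,0,0,0]]'; python3 -m crank '[[0,0.1,0,0,0,0,0],[0,0.1,0,0,0,0,0],[0,0.1,0,0,0,0,0]]';python3 -m crank '[[0,0.1,0,0,0,0,0],[0,0.1,0,0,0,0,0],[0,0.1,0,0,0,0,0]]'; python3 -c "
from h import *
to((.4721,.1432,.073),4.3)"
```

```text
clock: 13.32
ee_pos: [0.5151, 0.1467, 0.0736]
tcp_rot: [0.0, 0.999, 0.037, -0.001]
force: [-4.7, -0.7, 2.2]
width: 0.008
clock: 13.57
ee_pos: [0.5176, 0.1469, 0.0736]
tcp_rot: [0.0, 0.999, 0.037, -0.002]
force: [-6.9, -0.5, 4.5]
width: 0.0085
clock: 13.82
ee_pos: [0.5215, 0.1471, 0.0738]
tcp_rot: [0.0, 0.999, 0.037, -0.001]
force: [-4.1, -0.1, 2.4]
width: 0.0084
t 13.82 pos [0.5215 0.1471 0.0738] yaw 4.22 F [-4.14 -0.14  2.4 ] T [-0.08  0.64  0.01] w 0.0084
shift cm [-4.958  0.029  0.081] rv [ 0.0001  0.001  -0.0014]
```

Resistance peaked at about 7 N and then eased, so the barb met the ramp near TCP x = 0.514 and is now riding the deck. True home should be near x ≈ 0.541.

```bash
for k in 1; do python3 -m crank '[[0,0.1,0,0,0,0,0],[0,0.1,0,0,0,0,0],[0,0.1,0,0,0,0,0]]'; python3 -m crank '[[0,0.1,0,0,0,0,0],[0,0.1,0,0,0,0,0],[0,0.1,0,0,0,0,0]]';python3 -m crank '[[0,0.1,0,0,0,0,0],[0,0.1,0,0,0,0,0],[0,0.1,0,0,0,0,0]]'; python3 -m crank '[[0,0.1,0,0,0,0,0],[0,0.1,0,0,0,0,0],[0,0.1,0,0,0,0,0]]'; done; python3 -c "
from h import *
to((.4721,.1432,.073),4.3)"
```

```text
clock: 14.07
ee_pos: [0.5247, 0.1474, 0.0738]
tcp_rot: [0.0, 0.999, 0.037, -0.0]
force: [-6.7, -0.7, 3.5]
width: 0.0082
clock: 14.32
ee_pos: [0.5279, 0.1476, 0.0738]
tcp_rot: [0.0, 0.999, 0.037, -0.0]
force: [-5.4, -1.0, 3.9]
width: 0.0082
clock: 14.57
ee_pos: [0.531, 0.1478, 0.0738]
tcp_rot: [0.0, 0.999, 0.037, 0.0]
force: [-4.3, -0.6, 3.5]
width: 0.0087
clock: 14.82
ee_pos: [0.5341, 0.148, 0.0738]
tcp_rot: [0.0, 0.999, 0.037, 0.0]
force: [-5.5, -0.7, 4.8]
width: 0.0084
t 14.82 pos [0.5341 0.148  0.0738] yaw 4.21 F [-5.47 -0.65  4.78] T [-0.1   0.79  0.05] w 0.0084
shift cm [-6.215  0.027  0.083] rv [ 0.0001 -0.0002 -0.0015]
```

```bash
python3 -m crank '[[0,0.1,0,0,0,0,0],[0,0.1,0,0,0,0,0],[0,0.05,0,0,0,0,0]]'; python3 -m crank '[[0,0.05,0,0,0,0,0],[0,0.05,0,0,0,0,0],[0,0.05,0,0,0,0,0]]';python3 -m crank '[[0,0.05,0,0,0,0,0],[0,0.05,0,0,0,0,0],[0,0.05,0,0,0,0,0]]'; python3 -c "
from h import *
to((.4721,.1432,.073),4.3)"
```

```text
clock: 15.07
ee_pos: [0.5367, 0.1482, 0.0739]
tcp_rot: [0.0, 0.999, 0.037, 0.0]
force: [-4.9, -0.7, 4.1]
width: 0.0083
clock: 15.32
ee_pos: [0.5389, 0.1483, 0.0736]
tcp_rot: [-0.0, 0.999, 0.037, 0.001]
force: [-0.5, 0.1, 1.6]
width: 0.0086
clock: 15.57
ee_pos: [0.539, 0.1483, 0.0736]
tcp_rot: [0.0, 0.999, 0.037, -0.001]
force: [-2.9, 0.5, 2.8]
width: 0.0083
t 15.57 pos [0.539  0.1483 0.0736] yaw 4.21 F [-2.91  0.47  2.84] T [-0.11  0.63  0.01] w 0.0083
shift cm [-6.713  0.019  0.07 ] rv [ 0.0002  0.0012 -0.0015]
```

Click: the force dropped from 5 N to 0.5 N, and motion has stopped at x = 0.539. I'll press a little more to confirm it's on the stop.

```bash
python3 -m crank '[[0,0.08,0,0,0,0,0],[0,0.08,0,0,0,0,0],[0,0,0,0,0,0,0]]'; python3 -m crank '[[0,0.08,0,0,0,0,0],[0,0.08,0,0,0,0,0],[0,0,0,0,0,0,0]]'; python3 -c "
from h import *
to((.4721,.1432,.073),4.3)"
```

```text
clock: 15.82
ee_pos: [0.5392, 0.1483, 0.0736]
tcp_rot: [0.0, 0.999, 0.037, -0.002]
force: [-7.0, -2.2, 6.1]
width: 0.0084
clock: 16.07
ee_pos: [0.5394, 0.1483, 0.0736]
tcp_rot: [0.001, 0.999, 0.037, -0.004]
force: [-11.0, -1.3, 8.4]
width: 0.0083
t 16.07 pos [0.5394 0.1483 0.0736] yaw 4.23 F [-11.01  -1.35   8.42] T [-0.29  1.84 -0.  ] w 0.0083
shift cm [-6.748  0.013  0.115] rv [ 0.0008  0.0084 -0.0012]
```

```bash
python3 -m crank '[[0,-0.15,0,-0.1,0,0,0],[0,-0.1,0,-0.1,0,0,0],[0,0,0,0,0,0,0]]'; python3 -c "
from h import *
to((.5392,.1483,.073),4.3)"; python3 -m crank '[[0.3,0,0,0,0,0,0],[0.3,0,0,0,0,0,0],[0.3,0,0,0,0,0,0],[0.3,0,0,0,0,0,0]]';  python3 -c "
from h import *
to((.5392,.1483,.073),4.3)"
```

```text
clock: 16.32
ee_pos: [0.5392, 0.1482, 0.0745]
tcp_rot: [0.0, 0.999, 0.037, -0.001]
force: [-2.7, -0.4, -1.9]
width: 0.0082
t 16.32 pos [0.5392 0.1482 0.0745] yaw 4.22 F [-2.72 -0.42 -1.85] T [-0.14  0.47  0.02] w 0.0082
shift cm [-0.003 -0.006  0.154] rv [ 0.0005  0.002  -0.0015]
clock: 16.65
ee_pos: [0.541, 0.1486, 0.0764]
tcp_rot: [-0.0, 0.999, 0.037, 0.001]
force: [0.3, -0.8, 0.0]
width: 0.0258
t 16.65 pos [0.541  0.1486 0.0764] yaw 4.21 F [ 0.33 -0.77  0.05] T [-0.01 -0.03 -0.02] w 0.0258
shift cm [-0.183  0.02   0.337] rv [-0.0002 -0.0022 -0.0016]
```

Released with no contact force. Next I'll lift straight up and back away so both views are clear.

```bash
python3 -m crank '[[0.3,0,0,-0.5,0,0,0],[0.3,0,0,-1.5,0,0,0],[0.3,0,0,-3,0,0,0],[0.3,0,0,-3,0,0,0],[0.3,0,0,-3,0,0,0],[0.3,-3,0,-2,0,0,0],[0.3,-3,0,0,0,0,0],[0.3,-3,1,0,0,0,0],[0.3,-3,2,0,0,0,0],[0.3,-3,2,0,0,0,0]]'; python3 -m crank '[[0.3,-1,3,0,0,0,0],[0.3,0,3.5,0,0,0,0],[0.3,0,3.5,0,0,0,0],[0.3,0,3.5,0,0,0,0],[0.3,0,3.5,0,0,0,0],[0.3,0,3.5,0,0,0,0],[0.3,0,0,0,0,0,0],[0.3,0,0,0,0,0,0]]'; python3 -c "
from h import *
to((.5392,.1483,.073),4.3)
s=r.get_image('scene')[:,:,::-1];cv2.imwrite('pics/scene9.png',s);a=cv2.resize(s[180:290,335:415],None,fx=5,fy=5,interpolation=cv2.INTER_CUBIC)
s=r.get_image('top')[:,:,::-1];cv2.imwrite('pics/top9.png',s);b=cv2.resize(s[160:270,150:230],None,fx=5,fy=5,interpolation=cv2.INTER_CUBIC)
cv2.imwrite('pics/g9.png',np.clip(np.hstack([a,b])*2.0,0,255).astype(np.uint8))"
```

```text
clock: 17.48
ee_pos: [0.3931, 0.0875, 0.2065]
tcp_rot: [0.0, 0.999, 0.038, 0.001]
force: [0.1, -0.2, 0.5]
width: 0.0257
clock: 18.15
ee_pos: [0.3993, -0.119, 0.2063]
tcp_rot: [0.0, 0.999, 0.035, 0.0]
force: [-0.1, 1.1, -0.1]
width: 0.0256
t 18.15 pos [ 0.3993 -0.119   0.2063] yaw 3.98 F [-0.08  1.12 -0.12] T [ 0.03  0.01 -0.  ] w 0.0256
shift cm [ 15.801 -25.7    13.337] rv [ 0.0001 -0.0008 -0.0056]
```

View pics/g9.png

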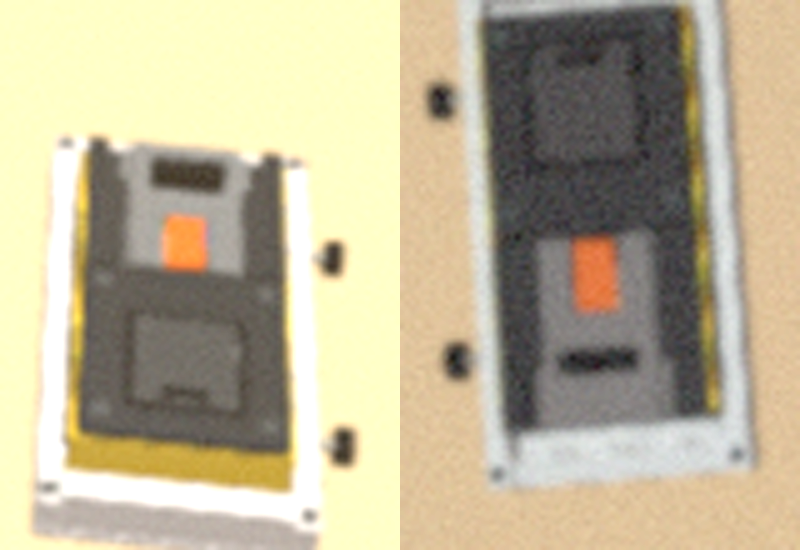

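View pics/top9.png

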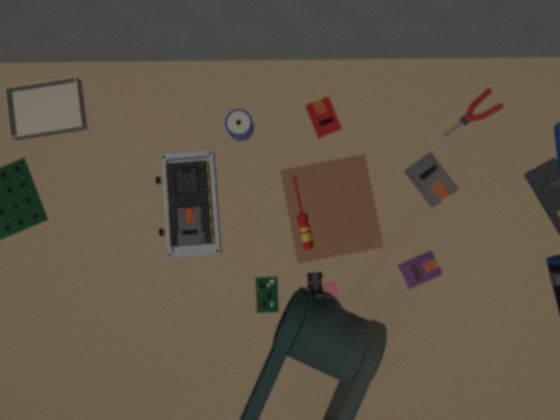

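```bash
python3 -c "
from h import *
print(r.finish_job(), r.state()['clock'])"
```

```text
the job is handed in; nothing more can be done
the job is handed in; nothing more can be done
```

The cover is back on the meter and fully home, and the job is handed in at about 18 s. I gripped the small grey cover by its ridge, set it down in the open end of the bay and slid it under the lips.

**By feel:**
- The barb met its ramp near x = 0.514 and crossed the deck at 4–7 N.
- At x = 0.538 the click came: the force fell from 5 N to 0.5 N.
- The cover then stopped solidly at x = 0.539. I pressed up to 11 N along the slide and it did not move, so it is on the stop.
- Travel from ramp to stop was about 25 mm. The description gives 27 mm, so this agrees roughly but not exactly.

**By eye:** After I let go and backed away, both views show the cover filling the bay. Its front edge is closed against the meter, and the tab looks flat. The screwdriver, spool and circuit board look unmoved.

**What disagreed:**
- I listed the look-alikes just before closing the gripper, not before the first reach as asked. I had picked the cover from a close crop and its 84 × 60 mm outline before moving.
- While closing on the ridge, the arm was pushed up about 3 mm with some 4 N. The gripper read about 8 mm on the 10 mm ridge. The hold stayed firm throughout.
- The two cameras differed by about 1–2 mm sideways, so I lined the cover up by comparing it with the meter within each picture.
- I did not measure the tab's height, as the calibration error is about the size of its lift. That it lies flat rests on the click and on how it looks.

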